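# Pull the orange plug cap off its tube with the stirrup puller

### The arm

A 6-joint arm with a two-finger parallel gripper is mounted at the origin on the work surface. World frame = base frame: x ahead of the robot, y to its left, z up, the work surface at z = 0. Lengths are in mm, angles in rad, forces in N, time in s.
With the tool pointing down it reaches from about 150 to 775 mm from the base axis. Payload 6.1 kg.
Tool frame: the origin (TCP) lies at the very end of the fingers, on their centre line; the grasp point (between the pads) lies 19 mm behind it; x points along the fingers, z is the direction in which the jaws open and shut, and the axes are right-handed (so a half turn about x gives the same grasp; the last joint's range is limited). The gripper opens to 85 mm and grips with 20 to 120 N. Pads are 22 mm wide; open, the fingers measure 114 mm over their backs; the gripper's body (76 mm by 85 mm) begins 54 mm behind the grasp point. The pads swing forward as they close: fully open they stand 13 mm farther back than shut.
Start: joints at [-1.16, 0.126, -0.04, 1.405, 0, 1.571], TCP at [209.647, -481.307, 231.295] pointing down, gripper open.
Joint ranges: [-2.72, 2.72], [-0.95, 1.95], [-1.27, 1.35], [-1.78, 2.02], [-1.46, 1.47], [-3.14, 3.14]. Speed limits (rad/s): [2.39, 2.39, 3.01, 3.14, 3.14, 3.14].

### API

Orientations are given as a rotation vector (axis times angle).
In Python, from plant import telemetry, grab_frame, job, models gives the robot as it stands.
- The arm moves only by the shell command python3 -m inch 'ROWS' [FORCE]. ROWS is JSON, a list of rows, each an object with "delta_pos": the shift along the tool's x, y, z in units of 15 cm (1.0 is 15 cm), a list of three; "rotation": the turn, a rotation vector about the tool's x, y, z in units of 2 rad (1.0 is 2 rad), a list of three; "claw": the finger opening in mm, from 0 to 85.4. In form: [{"delta_pos": [dx, dy, dz], "rotation": [ax, ay, az], "claw": claw}, ...]. A call has 1 to 20 rows; each row is the pose to reach, as a shift and turn from the pose commanded when the call began, along the tool's axes at that moment; what a row does not reach only later rows make up. A row lasts 1/12 s, in which the tool goes at most 41.7 mm and 7.16 degrees, less where a joint would pass 70% of its speed; a pose out of reach is approached as far as the arm can. A call with a number of a shift or a turn outside -1 to 1 is refused whole. A call with a gripper value outside its range is refused whole. The fingers move at their own pace and stop on an object; FORCE is the grip in N (left out, the last holds). Time passes only in rows, so rows that repeat a pose let the fingers close. It gives the time, the measured TCP pose, the force and the opening at its end, in the units of the state.
- telemetry.get_state(): the state, without advancing time (a new reading comes with each control period).
- grab_frame(name): name is "scene" or "top"; returns a dict with "color" (384x512x3 uint8, red, green, blue), "intrinsics" (3x3 intrinsics, pixels), "k1" (the pictures are not rectified: a ray, as slopes to the right and down, at radius r is drawn at 1 + k1 r^2 times it, then the intrinsics apply), "R" (3x3) and "t" (3): a world point X has camera coordinates R X + t. Camera axes: x right, y down, z forward; pixel columns grow to the right and rows downward; lengths in mm; the calibration is good to about 2 mm. A picture is of the moment at which its call begins. There is no depth.
- job.hand_in(): hands the job in, once; it reports no verdict.
Trained networks look in the newest picture that a camera, given by its name, has taken for a name from the list of things; names that differ only in an ending like _2 or _b are one class to them, and where a whole thing is asked for, a point or a joint stands for the part that bears it (a point fixed in the world has none). Each returns a list of dicts, best first, with "confidence" (0 to 1); they miss things now and then, are a little off and sometimes report something else, mostly with a low value. They report only what shows in the picture. A call takes as long as a camera call. They do not tell look-alikes from the thing itself.
- models.look_for(camera, thing): "centre" ([column, row] in pixels, amid what is visible of it).
- models.trace(camera, thing): "pixels" (384x512 bool, what is visible of it) and "centre" ([column, row] in pixels, amid what is visible of it).
The state is a dict: "t": time; "joint_positions": joint angles; "joint_velocities": joint speeds; "joint_efforts": joint torques, N m; "tcp_pos": TCP position; "tool_rot": TCP orientation; "contact_force": force on the tool from outside, world axes, zero at the start; "torque": the same for the moment, N m; "opening": opening from 0.0 (shut) to 1.0 (fully open).
Only numpy, scipy, OpenCV 4.12 (cv2) and the standard library are available. Lean on these libraries where they do the work, as an engineer would, in place of code of your own. Each camera call takes 0.05 s, during which the arm holds its last target.

### The job

Pick up the stirrup puller by its yellow grip, slide its prongs under the orange cap and pull the cap straight up off its black tube. Carry the cap on the puller to the blue tray and set the puller down upright on the tray floor together with the cap; do not drop them. Never touch the orange cap with the gripper, and leave the grey cap in its tube.

Things in the scene. Friction and masses are not known exactly. Their poses are not given: they have to be found in the camera images.
- puller: Steel stirrup puller, 200 g, upright. Origin: centre of underside; z up. Yellow grip 30 (x) by 16 (y), z 61 to 111: pinch across y from above near z 88. Bridge 96 wide in y, z 51 to 61, on two legs (84 clear between). From each leg foot a flat prong points inward: 44 long in x, |y| 22 to 48, z 0 to 6; the 44 wide slot between them is open at both x ends, so it slides round a tube along x. (mm)
- orange_cap: Orange cap, 50 g: disc 64 dia, 10 thick, with a 20 dia plug reaching 15 below the disc. Origin: centre of disc underside. Sits on the rim of a fixed upright black tube, 28 dia, 60 tall, with a foot 60 dia, 8 high on the table. Spring catches hold the plug: about 10 N upward pops it, free after 15 of rise; then it lies loose on the prongs, plug hanging in the slot. (mm)
- grey_cap: Grey cap, same size and shape and same origin, in a second such tube; a bystander. A third such tube has no cap. The three tubes stand in a row across the far side of the work, in any order, 130 mm or more apart.
- tray: Bright blue open tray, fixed to the table: 160 mm (x) by 220 mm (y) outside, 25 mm high, walls and floor 4 mm thick. Origin: centre of its underside, on the table.
Mind the look-alikes: they are no part of the job. There is more than one size of the orange_cap; the one meant has the size given above. Of the things that look like the puller, the larger one is meant.

How it is judged (in metres and radians):
On the way, in this order (a step that is already met when the one before it is completed fails the run):
1. the orange cap is out of its tube, carried on the puller (height (world z) of orange_cap above 0.085 m and contact force between puller and orange_cap above 0.1 N and contact force between the fingers and puller above 1 N), for 0.2 s.
2. the puller, still held, is down on or within 15 mm of the tray floor, inside the tray (z of puller in the frame of tray below 0.019 m and x of puller in the frame of tray between -0.06 and 0.06 m and y of puller in the frame of tray between -0.09 and 0.09 m and contact force between the fingers and puller above 1 N), for 0.05 s.
At the end, for the whole second after the job is handed in: Puller released, upright (within 11 degrees) on the tray floor, origin within 60 mm (tray x) and 90 mm (tray y) of the tray's centre; orange cap's origin in the tray too (within 75 and 105 mm, under 50 mm above the tray's underside); both at rest; grey cap moved under 8 mm (x of puller in the frame of tray between -0.06 and 0.06 m and y of puller in the frame of tray between -0.09 and 0.09 m and z of puller in the frame of tray below 0.012 m and angle between puller's own z axis and vertical below 0.2 rad and x of orange_cap in the frame of tray between -0.075 and 0.075 m and y of orange_cap in the frame of tray between -0.105 and 0.105 m and z of orange_cap in the frame of tray below 0.05 m and linear speed of each of puller, orange_cap below 0.02 m/s and distance of grey_cap from where it was at the start of the episode below 0.008 m); the robot touches nothing.
It fails at once if the gripper touches the orange cap (contact force between the fingers and orange_cap above 0.5 N).
It fails at once if the grey cap is pulled out or disturbed by 8 mm or more (distance of grey_cap from where it was at the start of the episode above 0.008 m).
It also fails if it takes over 58 s, if anything falls off the work surface, if the arm or the gripper's body presses on something with over 40 N, if the wrist force passes 120 N, or if a joint passes its speed limit or range.

## Working session

There is one attempt and no reset: what is moved stays moved. The work goes in short steps, Python scripts to look and compute and a shell command to move; the robot and the scene stay as the last step left them, time stands still between calls to the robot, and variables do not carry over. Pictures are saved under pics/ and viewed, and the job is handed in when it is done.

```bash
mkdir -p pics; ls; cat > h.py <<'E'
import numpy as np, cv2
from plant import telemetry, grab_frame, job, models
def save(f,name,crop=None,s=1):
    im=f["color"][:,:,::-1]
    if crop: c0,r0,c1,r1=crop; im=im[r0:r1,c0:c1]
    im=cv2.resize(im,None,fx=s,fy=s,interpolation=cv2.INTER_CUBIC); cv2.imwrite("pics/"+name+".png",im)
def ray(f,px):
    K=np.array(f["intrinsics"]);k=f["k1"]
    d=np.array([(px[0]-K[0,2])/K[0,0],(px[1]-K[1,2])/K[1,1]]);u=d.copy()
    for _ in range(30): u=d/(1+k*(u@u))
    R=np.array(f["R"]);t=np.array(f["t"])
    return -R.T@t, R.T@np.array([u[0],u[1],1])
def onz(f,px,z):
    o,d=ray(f,px); return o+d*(z-o[2])/d[2]
def proj(f,X):
    c=np.array(f["R"])@np.array(X,float)+np.array(f["t"]);u=c[:2]/c[2];u=u*(1+f["k1"]*(u@u));K=np.array(f["intrinsics"])
    return np.array([K[0,0]*u[0]+K[0,2],K[1,1]*u[1]+K[1,2]])
E
python3 - <<'E'
from h import *
for n in("scene","top"):
    f=grab_frame(n); save(f,n+"0",s=1.5)
    print(n,"cam",np.round(ray(f,(256,192))[0]))
    for th in("puller","orange_cap","grey_cap","tray"):
        print(n,th,[(np.round(d["centre"],1).tolist(),round(d["confidence"],2)) for d in models.look_for(n,th)])
print(telemetry.get_state())
E
```

```text
pics
scene cam [1172.  671.  774.]
scene puller [([338.8, 206.2], 0.74), ([361.1, 251.0], 0.7)]
scene orange_cap [([320.5, 272.8], 0.98), ([229.6, 270.9], 0.82), ([267.3, 231.7], 0.79)]
scene grey_cap [([213.1, 204.0], 0.82), ([264.3, 232.6], 0.37)]
scene tray [([218.0, 142.9], 0.9)]
top cam [ 523.   55. 1257.]
top puller [([183.2, 250.4], 0.85), ([141.5, 225.7], 0.71)]
top orange_cap [([153.9, 185.8], 0.9), ([203.0, 142.2], 0.6), ([202.0, 174.4], 0.56)]
top grey_cap [([260.9, 171.5], 0.87)]
top tray [([356.2, 253.7], 0.82)]
{'t': 0.5, 'joint_positions': array([-1.16000032e+00,  1.25790601e-01, -3.96127944e-02,  1.40540088e+00,
        1.34604507e-05,  1.57081734e+00]), 'joint_velocities': array([-2.28831262e-04, -1.47667483e-03,  8.42817586e-05, -3.45400985e-04,
        6.48263834e-04, -1.43591422e-04]), 'joint_efforts': array([-4.98555710e-04, -4.35288835e+01,  3.52824783e+01,  2.09421742e-03,
       -7.26840403e-05, -8.36238492e-07]), 'tcp_pos': array([ 209.64764041, -481.2992027 ,  231.29359734]), 'tool_rot': array([ 0.90153238,  1.37597921, -0.90150669]), 'contact_force': array([ 0.15445643, -0.36095693,  0.15510971]), 'torque': array([ 0.05268172, -0.018847  , -0.02359571]), 'opening': 1.0018595904871974}
```

View pics/scene0.png

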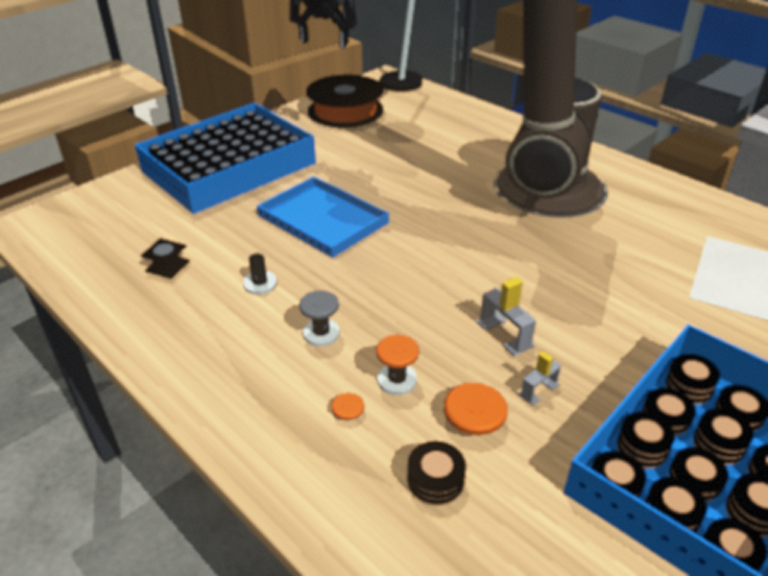

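View pics/top0.png

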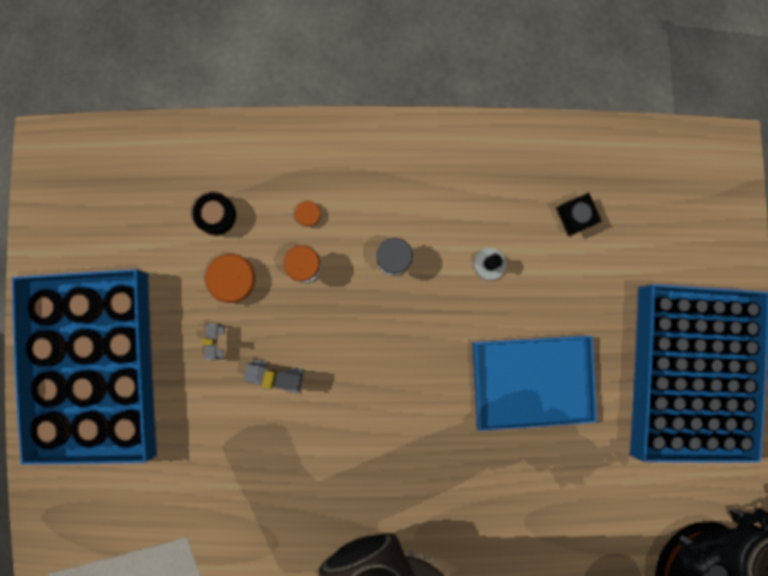

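Candidates, as top-view pixels:
- **Orange caps:** (154,186) is large and lies on the table, (203,142) is small and on the table, and (201,175) sits on a tube foot. The last one fits.
- **Pullers:** (183,250) is larger and (141,226) smaller. I take the larger one.

I'll confirm both in crops and measure them.

```bash
python3 - <<'E'
from h import *
ft=grab_frame("top"); fs=grab_frame("scene")
save(ft,"topc",(120,120,300,280),4.4); save(fs,"scenec",(190,170,390,320),4)
def tri(a,b):
    o1,d1=ray(ft,a);o2,d2=ray(fs,b)
    A=np.stack([d1,-d2],1);s=np.linalg.lstsq(A,o2-o1,rcond=None)[0]
    p,q=o1+d1*s[0],o2+d2*s[1]; return (p+q)/2,np.linalg.norm(p-q)
for th in("puller","orange_cap","grey_cap","tray"):
    for n,f in(("top",ft),("scene",fs)):
        for d in models.trace(n,th):
            m=d["pixels"].astype(np.uint8);c=max(cv2.findContours(m,cv2.RETR_EXTERNAL,cv2.CHAIN_APPROX_NONE)[0],key=len)
            z={"puller":60,"orange_cap":70,"grey_cap":70,"tray":25}[th]
            P=np.array([onz(f,p,z)[:2] for p in c[:,0].astype(float)],np.float32)
            print(th,n,np.round(d["centre"],1),round(d["confidence"],2),m.sum(),"minrect",[np.round(x,1) for x in cv2.minAreaRect(P)])
for nm,a,b in(("cap",(200.7,175),(265,234)),("grey",(262,171),(213,203))): print(nm,tri(a,b))
E
```

```text
puller top [183.1 251.9] 0.96 567 minrect [array([446.8, 215.1]), array([100.9,  46.4]), np.float64(74.8)]
puller top [145.6 224.6] 0.77 213 minrect [array([508.5, 322.7]), array([33.5, 61.1]), np.float64(86.8)]
puller scene [340.1 207. ] 0.59 1090 minrect [array([463.7, 225. ]), array([179.6,  90.6]), np.float64(49.0)]
puller scene [362.8 248.5] 0.59 490 minrect [array([537.9, 350. ]), array([105.9,  44.7]), np.float64(14.6)]
orange_cap top [153.8 183.6] 0.8 822 minrect [array([619.1, 289. ]), array([87.1, 78.3]), np.float64(89.6)]
orange_cap top [203.1 143.1] 0.61 238 minrect [array([731.1, 156. ]), array([44.5, 42.3]), np.float64(89.7)]
orange_cap top [203.4 172.6] 0.59 432 minrect [array([645.8, 167.3]), array([60. , 57.3]), np.float64(0.1)]
orange_cap scene [266.7 231.3] 0.79 520 minrect [array([648.6, 172.5]), array([65.5, 61.3]), np.float64(44.9)]
orange_cap scene [228.6 271.6] 0.71 288 minrect [array([774.2, 199.2]), array([42.2, 40.5]), np.float64(45.1)]
grey_cap top [261. 173.] 0.81 442 minrect [array([657.8,   5.6]), array([58.9, 61. ]), np.float64(44.8)]
grey_cap scene [213.4 205.1] 0.89 442 minrect [array([660.3,  12.2]), array([69.3, 63.2]), np.float64(44.8)]
tray top [354. 254.] 0.77 4629 minrect [array([ 430.9, -251.6]), array([160.7, 224. ]), np.float64(2.3)]
tray scene [217.  143.3] 0.63 2707 minrect [array([ 440.5, -239.4]), array([185.3, 248.1]), np.float64(2.7)]
cap (array([644.57698043, 167.11409144,  61.27146425]), np.float64(2.2785814594670293))
grey (array([655.32381455,   6.0142328 ,  60.98102129]), np.float64(0.2951493052128915))
```

View pics/topc.png

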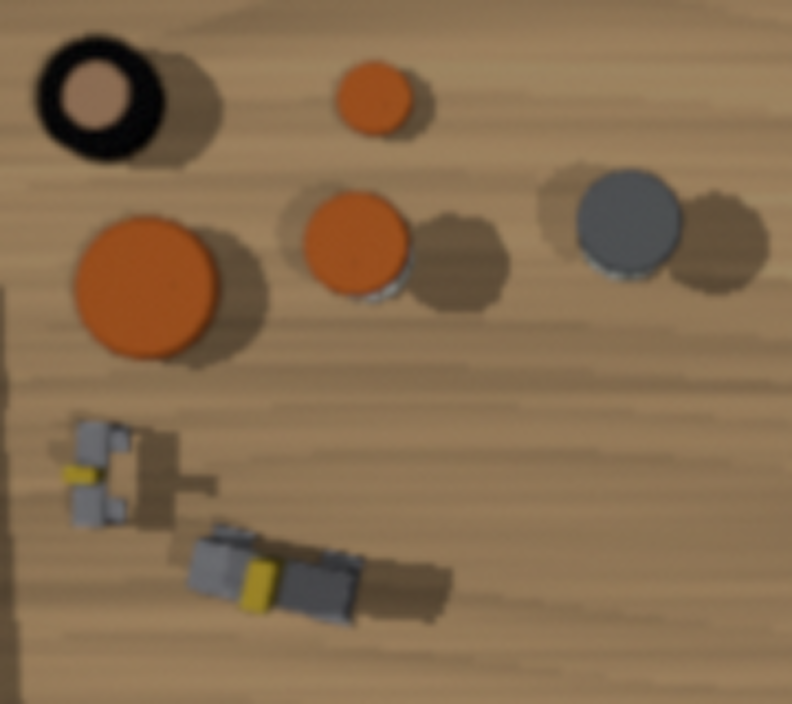

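View pics/scenec.png

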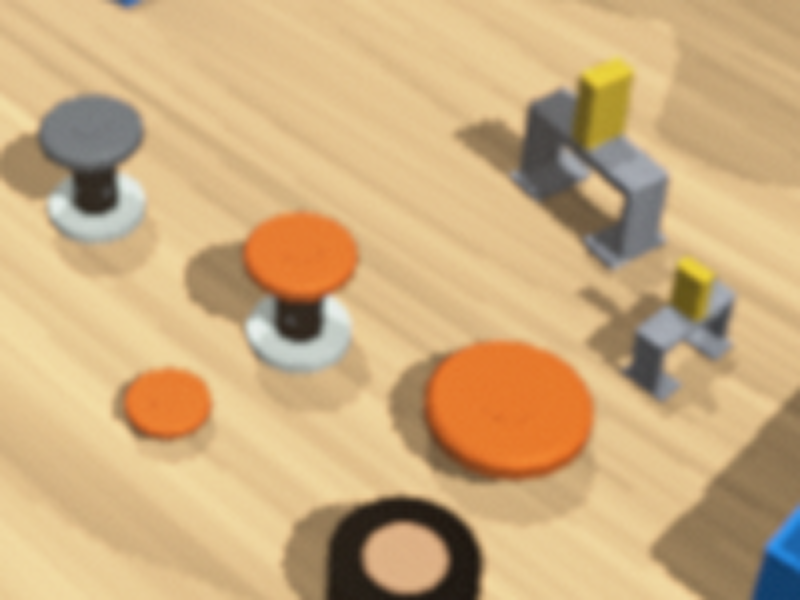

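The crop confirms both: the 64 mm orange cap is on its tube (about 60–65 mm measured, against 83 and 43 for the others), and the larger puller is the one at (183,250). Next I fit poses by silhouette.

```bash
cat > fit.py <<'E'
from h import *
from scipy.optimize import minimize
def box(x0,x1,y0,y1,z0,z1): return np.array([(x,y,z) for x in(x0,x1) for y in(y0,y1) for z in(z0,z1)],float)
def T(P,x,y,yaw,z): 
    c,s=np.cos(yaw),np.sin(yaw); return P@np.array([[c,s,0],[-s,c,0],[0,0,1]])+[x,y,z]
def cyl(r,z0,z1):
    a=np.linspace(0,2*np.pi,40)[:-1]; return np.array([(r*np.cos(t),r*np.sin(t),z) for t in a for z in(z0,z1)])
GRIP=[box(-15,15,-8,8,61,111)]
def PUL(w): return GRIP+[box(-w,w,-48,48,51,61),box(-w,w,-48,-42,0,51),box(-w,w,42,48,0,51),box(-22,22,-48,-22,0,6),box(-22,22,22,48,0,6)]
CAP=[cyl(32,0,10)]
def render(f,parts,p,z,S=4):
    m=np.zeros((384*S//1,512*S),np.uint8)
    for B in parts:
        q=np.array([proj(f,X) for X in T(B,p[0],p[1],p[2],z)]); h=cv2.convexHull(((q+.5)*S-.5).astype(np.float32))
        cv2.fillConvexPoly(m,np.round(h*16).astype(np.int32),255,shift=4)
    return cv2.resize(m,(512,384),interpolation=cv2.INTER_AREA)/255.
def fit(fm,parts,p0,z,yaw=True,steps=(4,4,.1)):
    def cost(v):
        p=[v[0],v[1],v[2] if yaw else 0]
        return sum(((render(f,parts,p,z)-m)**2).sum() for f,m in fm)
    v0=np.array(p0[:3 if yaw else 2],float);n=len(v0)
    sim=np.vstack([v0]+[v0+np.eye(n)[i]*steps[i] for i in range(n)])
    r=minimize(cost,v0,method="Nelder-Mead",options=dict(initial_simplex=sim,xatol=.02,fatol=.1,maxiter=120)); return r.x,r.fun
def blob(m,c,rad):
    yy,xx=np.mgrid[:384,:512]; return (m&(np.hypot(xx-c[0],yy-c[1])<rad)).astype(float)
def hsv(f): return cv2.cvtColor(f["color"],cv2.COLOR_RGB2HSV).astype(int)
def orange(f):
    h=hsv(f); return (h[...,0]<=11)&(h[...,1]>175)&(h[...,2]>90)
def yellow(f):
    h=hsv(f); return (h[...,0]>=22)&(h[...,0]<=32)&(h[...,1]>150)&(h[...,2]>80)
def pick(cam,th,c):
    L=[d for d in models.trace(cam,th) if np.hypot(*(np.array(d["centre"])-c))<20]
    return L[0]["pixels"].astype(float) if L else None
E
cat > run1.py <<'E'
from fit import *
ft=grab_frame("top"); fs=grab_frame("scene")
to=blob(orange(ft),(200.7,175),17); so=blob(orange(fs),(265.5,234),20)
ty=blob(yellow(ft),(179,253),14); sy=blob(yellow(fs),(341,196),22)
print("counts",to.sum(),so.sum(),ty.sum(),sy.sum())
for n,fm in(("both",[(ft,to),(fs,so)]),("top",[(ft,to)]),("scene",[(fs,so)])): print("cap",n,fit(fm,CAP,(645,167),60,False))
for n,fm in(("both",[(ft,ty),(fs,sy)]),("top",[(ft,ty)]),("scene",[(fs,sy)])): print("grip",n,fit(fm,GRIP,(444,213,-.2),0))
a=pick("top","puller",(183,251));b=pick("scene","puller",(340,207))
for w in (10,15):
  for n,fm in(("both",[(ft,a),(fs,b)]),("top",[(ft,a)]),("scene",[(fs,b)])): print("puller",w,n,fit(fm,PUL(w),(444,213,-.2),0))
t=pick("top","tray",(355,254))
print("tray",fit([(ft,t)],[box(-80,80,-110,110,0,25)],(435,-255,0.03),0))
t=pick("scene","tray",(217,143))
print("tray",fit([(fs,t)],[box(-80,80,-110,110,0,25)],(435,-255,0.03),0))
E
python3 run1.py
```

```text
counts 19.0 55.0 73.0 222.0
cap both (array([645.9726181 , 168.09623718]), np.float64(959.4402306805075))
cap top (array([643.81164551, 166.10162354]), np.float64(457.53402537485584))
cap scene (array([648.18408203, 167.92675781]), np.float64(500.68612072279893))
grip both (array([4.44844669e+02, 2.20469932e+02, 1.70480370e-01]), np.float64(71.61085736255286))
grip top (array([ 4.45411101e+02,  2.19738063e+02, -3.73298084e-01]), np.float64(36.46809688581315))
grip scene (array([4.44106359e+02, 2.19981809e+02, 1.43300129e-01]), np.float64(32.84109188773549))
puller 10 both (array([ 4.45825302e+02,  2.20156583e+02, -2.10479947e-01]), np.float64(199.31506343713957))
puller 10 top (array([ 4.46094482e+02,  2.19739026e+02, -2.28986031e-01]), np.float64(60.07841599384852))
puller 10 scene (array([ 4.45762606e+02,  2.20204555e+02, -2.07384524e-01]), np.float64(137.3104344482891))
puller 15 both (array([ 4.45799124e+02,  2.20399856e+02, -2.26477849e-01]), np.float64(82.26309880815072))
puller 15 top (array([ 4.45366476e+02,  2.18655221e+02, -2.16851290e-01]), np.float64(38.082845059592465))
puller 15 scene (array([ 4.45752326e+02,  2.20679418e+02, -2.21931292e-01]), np.float64(40.325028835063435))
tray (array([ 4.30862625e+02, -2.53055443e+02,  4.41364695e-02]), np.float64(91.76336793540945))
tray (array([ 4.29873365e+02, -2.51888443e+02,  4.21742841e-02]), np.float64(31.9201384083045))
```

```bash
python3 - <<'E'
from fit import *
ft=grab_frame("top"); fs=grab_frame("scene")
for f,c,n in((ft,(200,175),"top"),(fs,(265,234),"scene")): print(hsv(f)[c[1],c[0]])
a=pick("top","orange_cap",(201,174));b=pick("scene","orange_cap",(266,232))
print([x is not None and x.sum() for x in (a,b)])
def og(f):
    h=hsv(f); return (h[...,0]<=14)&(h[...,1]>190)&(h[...,2]>80)
to=blob(og(ft),(200.7,175),17); so=blob(og(fs),(265.5,234),20);print(to.sum(),so.sum())
for n,fm in(("both",[(ft,to),(fs,so)]),("top",[(ft,to)]),("scene",[(fs,so)]),("traceT",[(ft,a)]),("traceS",[(fs,b)])):
  if fm[0][1] is not None: print("cap",n,fit(fm,CAP,(645,167),60,False))
s=telemetry.get_state()
from scipy.spatial.transform import Rotation as R
print(R.from_rotvec(s["tool_rot"]).as_matrix().round(3))
E
```

```text
[ 12 207 153]
[ 12 201 231]
[np.float64(484.0), np.float64(527.0)]
389.0 421.0
cap both (array([644.60672379, 166.81703949]), np.float64(219.8964552095348))
cap top (array([646.63490486, 166.75349045]), np.float64(87.25400999615533))
cap scene (array([644.38549805, 167.16052246]), np.float64(131.00405997693196))
cap traceT (array([645.80015206, 166.46979189]), np.float64(11.288919646289889))
cap traceS (array([645.81050205, 168.26539278]), np.float64(30.991326412918106))
[[ 0.     0.917  0.399]
 [ 0.     0.399 -0.917]
 [-1.     0.    -0.   ]]
```

```bash
cat > go.py <<'E'
import sys; from h import *
from scipy.spatial.transform import Rotation as R
s=telemetry.get_state(); M=R.from_rotvec(s["tool_rot"]).as_matrix()
x,y,z,ang=map(float,sys.argv[1:5])
zt=np.array([np.cos(ang),np.sin(ang),0]); xt=np.array([0,0,-1.]); Mt=np.stack([xt,np.cross(zt,xt),zt],1)
print("t",round(s["t"],2),"tcp",s["tcp_pos"].round(1),"yaw_z",round(np.arctan2(M[1,2],M[0,2]),4),"j",s["joint_positions"].round(2),"F",s["contact_force"].round(2),"open",round(s["opening"],3))
print("delta",(M.T@(np.array([x,y,z])-s["tcp_pos"])/150).round(4),"rot",(R.from_matrix(M.T@Mt).as_rotvec()/2).round(4))
E
python3 -m inch '[{"delta_pos":[0,0.98,-0.94],"rotation":[-0.4,0,0],"claw":60},{"delta_pos":[0,0.98,-0.94],"rotation":[-0.4,0,0],"claw":60},{"delta_pos":[0,0.98,-0.94],"rotation":[-0.4,0,0],"claw":60},{"delta_pos":[0,0.98,-0.94],"rotation":[-0.4,0,0],"claw":60},{"delta_pos":[0,0.98,-0.94],"rotation":[-0.4,0,0],"claw":60},{"delta_pos":[0,0.98,-0.94],"rotation":[-0.4,0,0],"claw":60},{"delta_pos":[0,0.98,-0.94],"rotation":[-0.4,0,0],"claw":60}]' 60
python3 go.py 445.6 219.8 200 1.351
```

```text
t: 2.08
tcp_pos: [288.9, -291.4, 231.8]
tool_rot: [0.274, 1.552, -0.275]
contact_force: [0.7, -0.6, -1.7]
opening: 0.703
t 2.08 tcp [ 288.9 -291.4  231.8] yaw_z -0.35 j [-0.79 -0.09 -0.26  1.4   0.    1.13] F [ 0.67 -0.61 -1.68] open 0.703
delta [ 0.2104  3.5598 -0.1877] rot [-8.505e-01  2.000e-04  6.000e-04]
```

```bash

python3 -m inch '[{"delta_pos":[0,1,-0.05],"rotation":[-0.3,0,0],"claw":60},{"delta_pos":[0,1,-0.05],"rotation":[-0.3,0,0],"claw":60},{"delta_pos":[0,1,-0.05],"rotation":[-0.3,0,0],"claw":60},{"delta_pos":[0,1,-0.05],"rotation":[-0.3,0,0],"claw":60},{"delta_pos":[0,1,-0.05],"rotation":[-0.3,0,0],"claw":60}]'
python3 go.py 445.6 219.8 200 1.351
```

```text
t: 2.5
tcp_pos: [334.6, -146.9, 231.6]
tool_rot: [-0.197, 1.561, 0.198]
contact_force: [-0.1, -0.3, -0.1]
opening: 0.706
t 2.5 tcp [ 334.6 -146.9  231.6] yaw_z 0.2513 j [-0.41 -0.18 -0.33  1.41  0.    0.9 ] F [-0.08 -0.31 -0.11] open 0.706
delta [0.2142 2.1836 1.324 ] rot [-0.5499  0.0008  0.    ]
```

```bash

python3 -m inch '[{"delta_pos":[0,1,0.7],"rotation":[-0.3,0,0],"claw":60},{"delta_pos":[0,1,0.7],"rotation":[-0.3,0,0],"claw":60},{"delta_pos":[0,1,0.7],"rotation":[-0.3,0,0],"claw":60},{"delta_pos":[0,1,0.7],"rotation":[-0.3,0,0],"claw":60},{"delta_pos":[0,1,0.7],"rotation":[-0.3,0,0],"claw":60},{"delta_pos":[0,1,0.7],"rotation":[-0.3,0,0],"claw":60}]'
python3 go.py 445.6 219.8 200 1.351
```

```text
t: 3.0
tcp_pos: [401.3, 23.3, 231.1]
tool_rot: [-0.662, 1.467, 0.664]
contact_force: [-0.3, 0.3, 0.7]
opening: 0.7
t 3.0 tcp [401.3  23.3 231.1] yaw_z 0.8489 j [ 0.06 -0.11 -0.28  1.4   0.    0.78] F [-0.34  0.27  0.66] open 0.7
delta [0.2086 0.6435 1.1782] rot [-2.51e-01  4.00e-04 -1.00e-04]
```

```bash

python3 -m inch '[{"delta_pos":[0,0.54,1],"rotation":[-0.25,0,0],"claw":60},{"delta_pos":[0,0.54,1],"rotation":[-0.25,0,0],"claw":60},{"delta_pos":[0,0.54,1],"rotation":[-0.25,0,0],"claw":60},{"delta_pos":[0,0.54,1],"rotation":[-0.25,0,0],"claw":60},{"delta_pos":[0,0.54,1],"rotation":[-0.25,0,0],"claw":60},{"delta_pos":[0,0.54,1],"rotation":[-0.25,0,0],"claw":60}]'
python3 go.py 445.6 219.8 200 1.351
```

```text
t: 3.5
tcp_pos: [440.2, 187.4, 230.8]
tool_rot: [-1.039, 1.31, 1.039]
contact_force: [-0.4, -0.7, 0.3]
opening: 0.705
t 3.5 tcp [440.2 187.4 230.8] yaw_z 1.3414 j [ 0.4   0.04 -0.14  1.4  -0.    0.63] F [-0.43 -0.74  0.25] open 0.705
delta [0.2049 0.0142 0.2188] rot [-0.0048 -0.0004 -0.0004]
```

```bash

python3 -m inch '[{"delta_pos":[0.2,0.014,0.219],"rotation":[-0.005,0,0],"claw":60},{"delta_pos":[0.2,0.014,0.219],"rotation":[-0.005,0,0],"claw":60},{"delta_pos":[0.2,0.014,0.219],"rotation":[-0.005,0,0],"claw":60},{"delta_pos":[0.2,0.014,0.219],"rotation":[-0.005,0,0],"claw":60}]'
python3 go.py 445.6 219.8 70 1.351
python3 - <<'E'
from h import *
save(grab_frame("scene"),"s2",(270,100,430,260),4.5)
save(grab_frame("top"),"t2",(110,190,270,310),4.5)
E
```

```text
t: 3.83
tcp_pos: [445.2, 217.0, 201.6]
tool_rot: [-1.044, 1.307, 1.043]
contact_force: [-0.5, 0.2, -0.2]
opening: 0.704
t 3.83 tcp [445.2 217.  201.6] yaw_z 1.3479 j [ 0.45  0.07 -0.16  1.34 -0.    0.68] F [-0.51  0.22 -0.23] open 0.704
delta [0.877  0.0011 0.0196] rot [-0.0015 -0.0005 -0.0002]
```

View pics/s2.png

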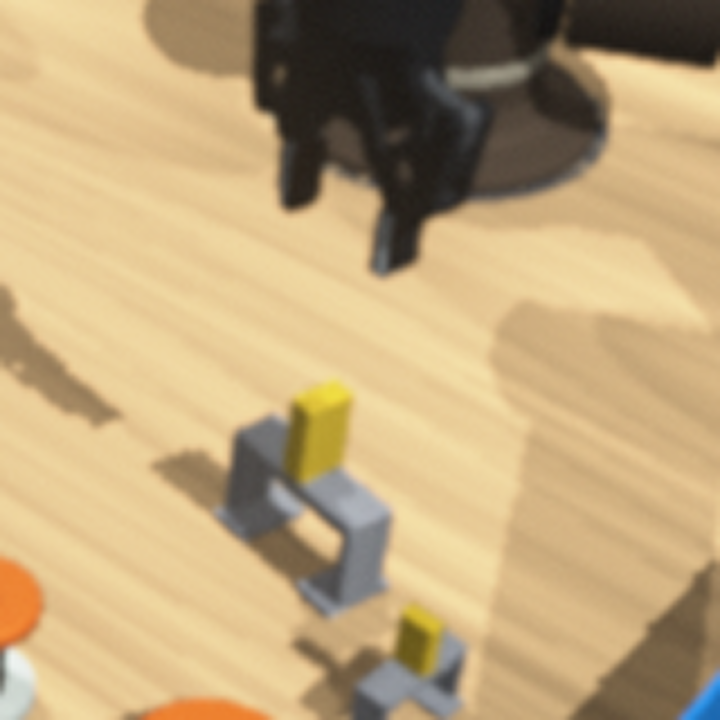

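```bash
python3 go.py 445.6 219.8 70 1.351
```

```text
t 3.93 tcp [445.8 217.2 202.4] yaw_z 1.3477 j [ 0.45  0.07 -0.16  1.33 -0.    0.68] F [0.47 0.12 0.14] open 0.706
delta [0.8824 0.0057 0.0161] rot [-0.0016  0.0002  0.0005]
```

```bash

python3 -m inch '[{"delta_pos":[0.2,0.006,0.016],"rotation":[-0.002,0,0],"claw":60},{"delta_pos":[0.4,0.006,0.016],"rotation":[-0.002,0,0],"claw":60},{"delta_pos":[0.6,0.006,0.016],"rotation":[-0.002,0,0],"claw":60},{"delta_pos":[0.75,0.006,0.016],"rotation":[-0.002,0,0],"claw":60},{"delta_pos":[0.88,0.006,0.016],"rotation":[-0.002,0,0],"claw":60},{"delta_pos":[0.88,0.006,0.016],"rotation":[-0.002,0,0],"claw":60},{"delta_pos":[0.88,0.006,0.016],"rotation":[-0.002,0,0],"claw":60}]' 80
python3 go.py 445.6 219.8 70 1.351
python3 - <<'E'
from h import *
save(grab_frame("scene"),"s3",(270,100,430,260),4.5)
save(grab_frame("top"),"t3",(110,190,270,310),4.5)
E
```

```text
t: 4.52
tcp_pos: [445.0, 220.1, 69.7]
tool_rot: [-1.047, 1.306, 1.047]
contact_force: [-0.3, 0.6, 1.1]
opening: 0.701
t 4.52 tcp [445.  220.1  69.7] yaw_z 1.3525 j [ 0.46  0.13 -0.4   1.05 -0.    0.68] F [-0.34  0.61  1.11] open 0.701
delta [-0.0021 -0.0045 -0.0013] rot [ 0.0008 -0.0003 -0.0003]
```

View pics/s3.png

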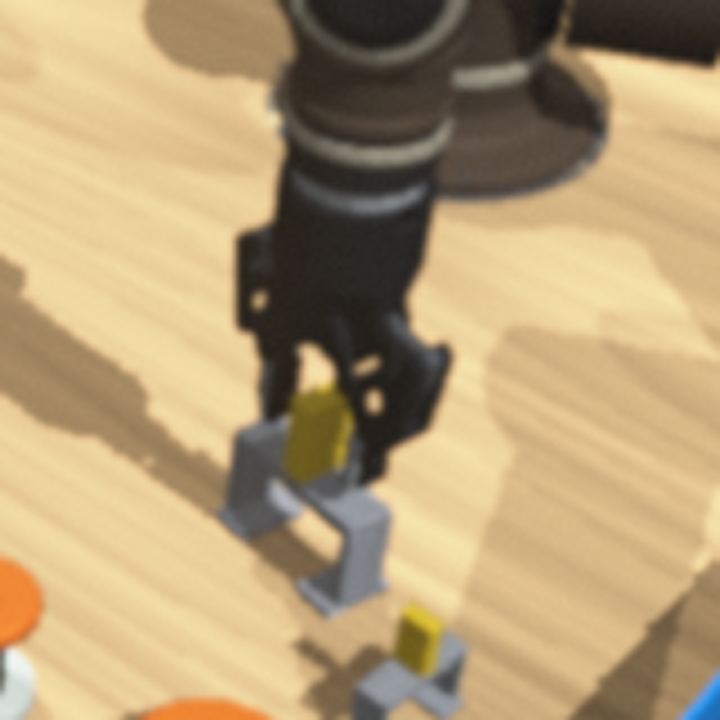

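View pics/t3.png

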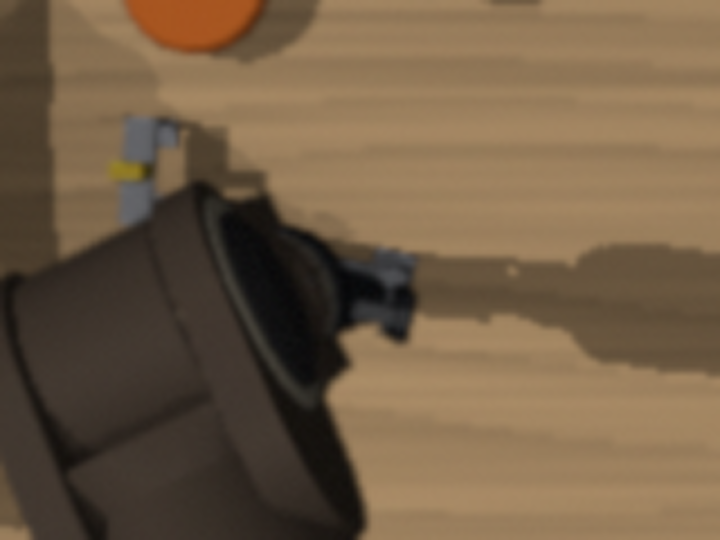

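The fingers straddle the yellow grip: far finger at about (330,190) in the scene picture, near finger at about (353,198). I close on it.

```bash

python3 -m inch '[{"delta_pos":[0,0,0],"rotation":[0,0,0],"claw":40},{"delta_pos":[0,0,0],"rotation":[0,0,0],"claw":25},{"delta_pos":[0,0,0],"rotation":[0,0,0],"claw":10},{"delta_pos":[0,0,0],"rotation":[0,0,0],"claw":5},{"delta_pos":[0,0,0],"rotation":[0,0,0],"claw":5},{"delta_pos":[0,0,0],"rotation":[0,0,0],"claw":5},{"delta_pos":[0,0,0],"rotation":[0,0,0],"claw":5},{"delta_pos":[0,0,0],"rotation":[0,0,0],"claw":5},{"delta_pos":[0,0,0],"rotation":[0,0,0],"claw":5},{"delta_pos":[0,0,0],"rotation":[0,0,0],"claw":5}]' 80
python3 go.py 445.6 219.8 70 1.351
```

```text
t: 5.45
tcp_pos: [445.2, 221.2, 69.4]
tool_rot: [-1.048, 1.304, 1.048]
contact_force: [-0.3, -1.4, 2.2]
opening: 0.177
t 5.45 tcp [445.2 221.2  69.4] yaw_z 1.354 j [ 0.46  0.13 -0.4   1.04  0.    0.68] F [-0.26 -1.42  2.21] open 0.177
delta [-0.0038 -0.0044 -0.0083] rot [0.0015 0.0001 0.    ]
```

```bash

python3 -m inch '[{"delta_pos":[-0.07,0,0],"rotation":[0,0,0],"claw":5},{"delta_pos":[-0.14,0,0],"rotation":[0,0,0],"claw":5},{"delta_pos":[-0.21,0,0],"rotation":[0,0,0],"claw":5},{"delta_pos":[-0.27,0,0],"rotation":[0,0,0],"claw":5},{"delta_pos":[-0.27,0,0],"rotation":[0,0,0],"claw":5},{"delta_pos":[-0.27,0,0],"rotation":[0,0,0],"claw":5}]'
python3 go.py 555 167.2 109.5 1.571
```

```text
t: 5.95
tcp_pos: [445.8, 221.4, 110.8]
tool_rot: [-1.048, 1.302, 1.047]
contact_force: [-0.0, 0.2, -1.6]
opening: 0.182
t 5.95 tcp [445.8 221.4 110.8] yaw_z 1.354 j [ 0.46  0.1  -0.33  1.13  0.    0.68] F [-0.03  0.18 -1.63] open 0.182
delta [ 0.0095 -0.7888 -0.1965] rot [-0.1085  0.0005  0.0008]
```

```bash

python3 -m inch '[{"delta_pos":[0,-0.13,-0.033],"rotation":[-0.018,0,0],"claw":5},{"delta_pos":[0,-0.26,-0.066],"rotation":[-0.036,0,0],"claw":5},{"delta_pos":[0,-0.39,-0.1],"rotation":[-0.054,0,0],"claw":5},{"delta_pos":[0,-0.52,-0.13],"rotation":[-0.072,0,0],"claw":5},{"delta_pos":[0,-0.65,-0.163],"rotation":[-0.09,0,0],"claw":5},{"delta_pos":[0.01,-0.789,-0.1965],"rotation":[-0.1085,0,0],"claw":5},{"delta_pos":[0.01,-0.789,-0.1965],"rotation":[-0.1085,0,0],"claw":5},{"delta_pos":[0.01,-0.789,-0.1965],"rotation":[-0.1085,0,0],"claw":5}]'
python3 go.py 645.8 167.2 109.5 1.571
python3 - <<'E'
from fit import *
fs=grab_frame("scene"); ft=grab_frame("top")
save(fs,"s4",(210,140,370,300),4.5); save(ft,"t4",(110,130,270,250),4.5)
for n,f in(("scene",fs),("top",ft)):
    for d in models.trace(n,"puller"): print(n,d["centre"],d["confidence"],d["pixels"].sum())
E
```

```text
t: 6.62
tcp_pos: [554.6, 166.3, 107.2]
tool_rot: [-1.207, 1.211, 1.209]
contact_force: [-0.5, -0.7, -1.3]
opening: 0.177
t 6.62 tcp [554.6 166.3 107.2] yaw_z 1.5691 j [ 0.29  0.26 -0.15  1.16  0.    0.29] F [-0.46 -0.73 -1.33] open 0.177
delta [-0.0162 -0.6082  0.0073] rot [-0.0009 -0.0002 -0.0008]
scene [289.5, 206.5] 0.84 975
scene [360.6, 251.8] 0.82 529
top [215.2, 217.6] 0.55 12
```

View pics/s4.png

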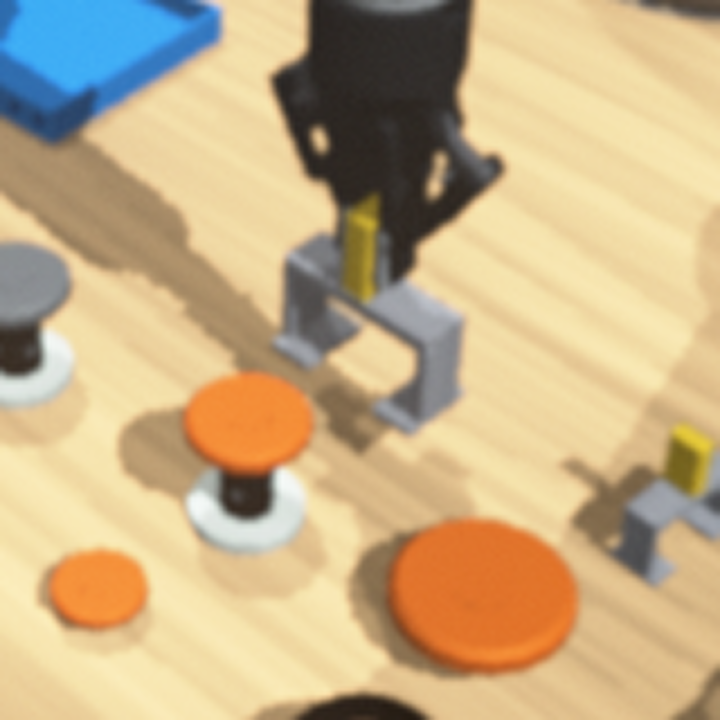

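View pics/t4.png

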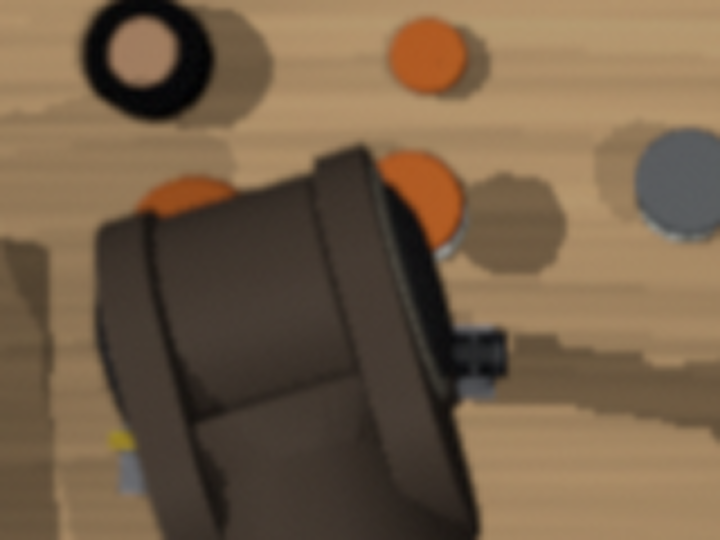

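```bash
cat > pf.py <<'E'
import sys; from fit import *
s=telemetry.get_state(); z=s["tcp_pos"][2]-69.4; print(s["tcp_pos"].round(1))
fs=grab_frame("scene"); c=proj(fs,[s["tcp_pos"][0],s["tcp_pos"][1],z+50])
b=pick("scene","puller",c); dark=(fs["color"].max(2)<75)
def cost(v):
    r=render(fs,PUL(15),v,z if len(v)<4 else v[3]); return (((r-b)**2)*~dark).sum()
v0=np.array([s["tcp_pos"][0],s["tcp_pos"][1],0 if len(sys.argv)<2 else float(sys.argv[1])])
print("expected cost",cost(v0),"z",z)
sim=np.vstack([v0]+[v0+np.eye(3)[i]*[4,4,.1][i] for i in range(3)])
r=minimize(cost,v0,method="Nelder-Mead",options=dict(initial_simplex=sim,xatol=.02,fatol=.1)); print(r.x.round(3),r.fun)
E
python3 pf.py
```

```text
[553.6 167.2 108.2]
expected cost 140.22905036524415 z 38.758974224055976
[ 5.52281e+02  1.66822e+02 -1.20000e-02] 130.16304498269898
```

```bash

python3 -m inch '[{"delta_pos":[0,-0.08,0.004],"rotation":[0,0,0],"claw":5},{"delta_pos":[0,-0.16,0.004],"rotation":[0,0,0],"claw":5},{"delta_pos":[0,-0.24,0.004],"rotation":[0,0,0],"claw":5},{"delta_pos":[0,-0.32,0.004],"rotation":[0,0,0],"claw":5},{"delta_pos":[0,-0.32,0.004],"rotation":[0,0,0],"claw":5}]'
python3 go.py 645.8 167.8 109.5 1.571
```

```text
t: 7.33
tcp_pos: [603.8, 167.8, 108.3]
tool_rot: [-1.21, 1.208, 1.208]
contact_force: [0.6, 0.6, -1.7]
opening: 0.18
t 7.33 tcp [603.8 167.8 108.3] yaw_z 1.571 j [ 0.27  0.34 -0.04  1.19 -0.    0.27] F [ 0.61  0.62 -1.75] open 0.18
delta [-0.0078 -0.2797 -0.0003] rot [0.     0.0001 0.0007]
```

```bash
python3 - <<'E'
from fit import *
fs=grab_frame("scene")
save(fs,"s5",(210,140,370,300),4.5)
E
```

```text
(no output)
```

View pics/s5.png

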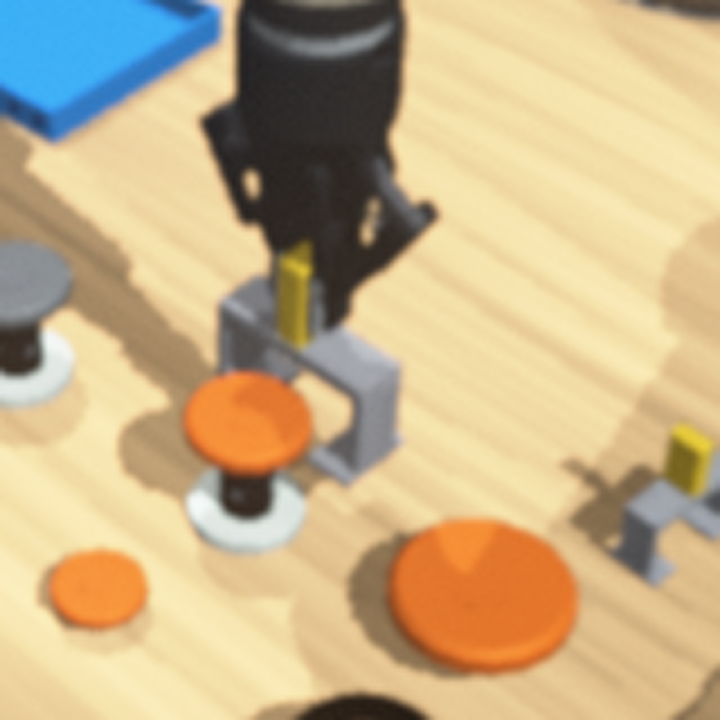

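The prongs are passing under the disc (scene around (265,234)) with the legs either side of it. I continue along x.

```bash

python3 -m inch '[{"delta_pos":[0,-0.07,0],"rotation":[0,0,0],"claw":5},{"delta_pos":[0,-0.14,0],"rotation":[0,0,0],"claw":5},{"delta_pos":[0,-0.21,0],"rotation":[0,0,0],"claw":5},{"delta_pos":[0,-0.28,0],"rotation":[0,0,0],"claw":5},{"delta_pos":[0,-0.28,0],"rotation":[0,0,0],"claw":5},{"delta_pos":[0,-0.28,0],"rotation":[0,0,0],"claw":5}]'
python3 go.py 645.8 167.8 109.5 1.571
python3 - <<'E'
from fit import *
save(grab_frame("scene"),"s6",(210,140,370,300),4.5)
E
```

```text
t: 7.88
tcp_pos: [643.7, 167.6, 108.1]
tool_rot: [-1.209, 1.21, 1.21]
contact_force: [-0.7, 0.7, -2.8]
opening: 0.175
t 7.88 tcp [643.7 167.6 108.1] yaw_z 1.5712 j [0.25 0.41 0.07 1.23 0.   0.25] F [-0.72  0.71 -2.8 ] open 0.175
delta [-0.009  -0.0142  0.0011] rot [ 0.0001 -0.     -0.0004]
```

View pics/s6.png

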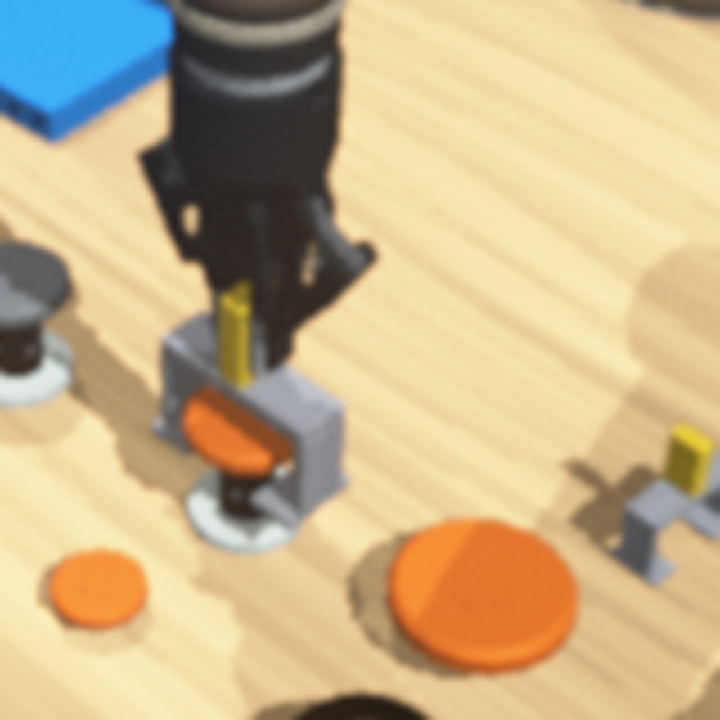

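The disc sits between the legs with the prongs below it, so I centre by 2 mm and raise slowly.

```bash

python3 -m inch '[{"delta_pos":[-0.02,-0.014,0.001],"rotation":[0,0,0],"claw":5},{"delta_pos":[-0.04,-0.014,0.001],"rotation":[0,0,0],"claw":5},{"delta_pos":[-0.06,-0.014,0.001],"rotation":[0,0,0],"claw":5},{"delta_pos":[-0.08,-0.014,0.001],"rotation":[0,0,0],"claw":5},{"delta_pos":[-0.1,-0.014,0.001],"rotation":[0,0,0],"claw":5},{"delta_pos":[-0.12,-0.014,0.001],"rotation":[0,0,0],"claw":5},{"delta_pos":[-0.14,-0.014,0.001],"rotation":[0,0,0],"claw":5},{"delta_pos":[-0.16,-0.014,0.001],"rotation":[0,0,0],"claw":5},{"delta_pos":[-0.18,-0.014,0.001],"rotation":[0,0,0],"claw":5},{"delta_pos":[-0.2,-0.014,0.001],"rotation":[0,0,0],"claw":5}]' 100
python3 go.py 645.8 167.8 109.5 1.571
```

```text
t: 8.77
tcp_pos: [647.0, 167.7, 139.5]
tool_rot: [-1.21, 1.208, 1.208]
contact_force: [0.2, 0.2, -1.6]
opening: 0.172
t 8.77 tcp [647.  167.7 139.5] yaw_z 1.571 j [ 0.25  0.41  0.13  1.29 -0.    0.25] F [ 0.23  0.24 -1.58] open 0.172
delta [0.2    0.0083 0.0003] rot [-0.      0.0002  0.0007]
```

```bash

python3 -m inch '[{"delta_pos":[-0.03,0,0],"rotation":[0,0,0],"claw":5},{"delta_pos":[-0.06,0,0],"rotation":[0,0,0],"claw":5},{"delta_pos":[-0.09,0,0],"rotation":[0,0,0],"claw":5},{"delta_pos":[-0.12,0,0],"rotation":[0,0,0],"claw":5},{"delta_pos":[-0.15,0,0],"rotation":[0,0,0],"claw":5},{"delta_pos":[-0.18,0,0],"rotation":[0,0,0],"claw":5},{"delta_pos":[-0.2,0,0],"rotation":[0,0,0],"claw":5},{"delta_pos":[-0.2,0,0],"rotation":[0,0,0],"claw":5},{"delta_pos":[-0.2,0,0],"rotation":[0,0,0],"claw":5},{"delta_pos":[-0.2,0,0],"rotation":[0,0,0],"claw":5}]' 100
python3 go.py 645.8 167.8 109.5 1.571
python3 - <<'E'
from fit import *
save(grab_frame("scene"),"s7",(190,120,350,280),4.5)
E
```

```text
t: 9.6
tcp_pos: [646.4, 167.6, 168.0]
tool_rot: [-1.209, 1.21, 1.21]
contact_force: [0.3, 0.9, -2.8]
opening: 0.18
t 9.6 tcp [646.4 167.6 168. ] yaw_z 1.571 j [ 0.25  0.41  0.19  1.35 -0.    0.25] F [ 0.27  0.94 -2.79] open 0.18
delta [0.3898 0.0039 0.0014] rot [-0.     -0.0001 -0.0002]
```

View pics/s7.png

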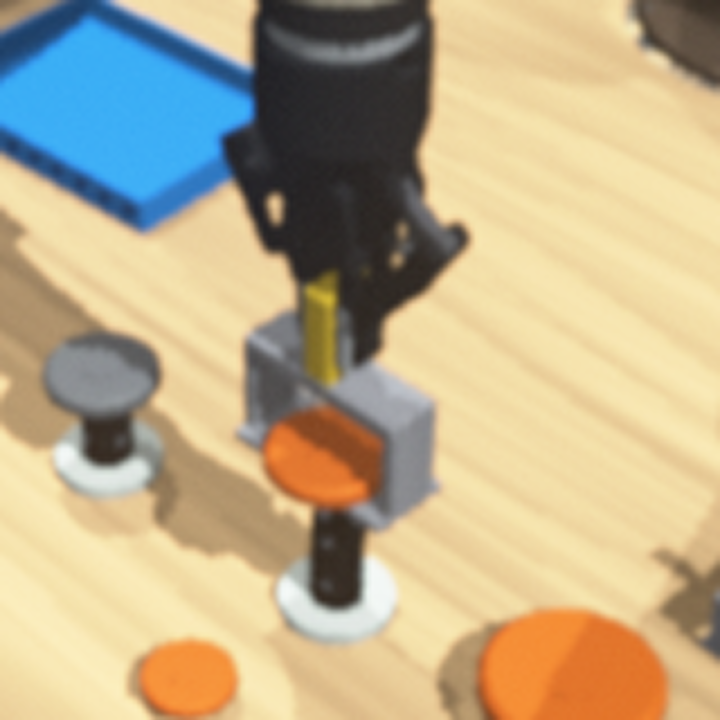

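The cap is out of its tube and lying on the prongs at about (263,222). I carry it to the tray in three eased legs.

```bash

python3 -m inch '[{"delta_pos":[0,0.01,-0.019],"rotation":[0,0,0],"claw":5},{"delta_pos":[0,0.034,-0.065],"rotation":[0,0,0],"claw":5},{"delta_pos":[0,0.067,-0.131],"rotation":[0,0,0],"claw":5},{"delta_pos":[0,0.106,-0.206],"rotation":[0,0,0],"claw":5},{"delta_pos":[0,0.149,-0.29],"rotation":[0,0,0],"claw":5},{"delta_pos":[0,0.192,-0.374],"rotation":[0,0,0],"claw":5},{"delta_pos":[0,0.24,-0.467],"rotation":[0,0,0],"claw":5},{"delta_pos":[0,0.288,-0.561],"rotation":[0,0,0],"claw":5},{"delta_pos":[0,0.331,-0.645],"rotation":[0,0,0],"claw":5},{"delta_pos":[0,0.374,-0.729],"rotation":[0,0,0],"claw":5},{"delta_pos":[0,0.413,-0.804],"rotation":[0,0,0],"claw":5},{"delta_pos":[0,0.446,-0.87],"rotation":[0,0,0],"claw":5},{"delta_pos":[0,0.47,-0.916],"rotation":[0,0,0],"claw":5},{"delta_pos":[0,0.48,-0.935],"rotation":[0,0,0],"claw":5}]'
python3 go.py 430.5 -252.5 168 1.614
python3 - <<'E'
from fit import *
save(grab_frame("scene"),"s8",(170,60,330,220),4.5)
E
```

```text
t: 10.82
tcp_pos: [574.0, 26.2, 168.4]
tool_rot: [-1.209, 1.21, 1.209]
contact_force: [0.3, 1.4, -1.7]
opening: 0.175
t 10.82 tcp [574.   26.2 168.4] yaw_z 1.5701 j [ 0.05  0.23 -0.06  1.29 -0.    0.05] F [ 0.31  1.35 -1.71] open 0.175
delta [ 0.003   0.9556 -1.859 ] rot [-0.022 -0.     0.   ]
```

View pics/s8.png

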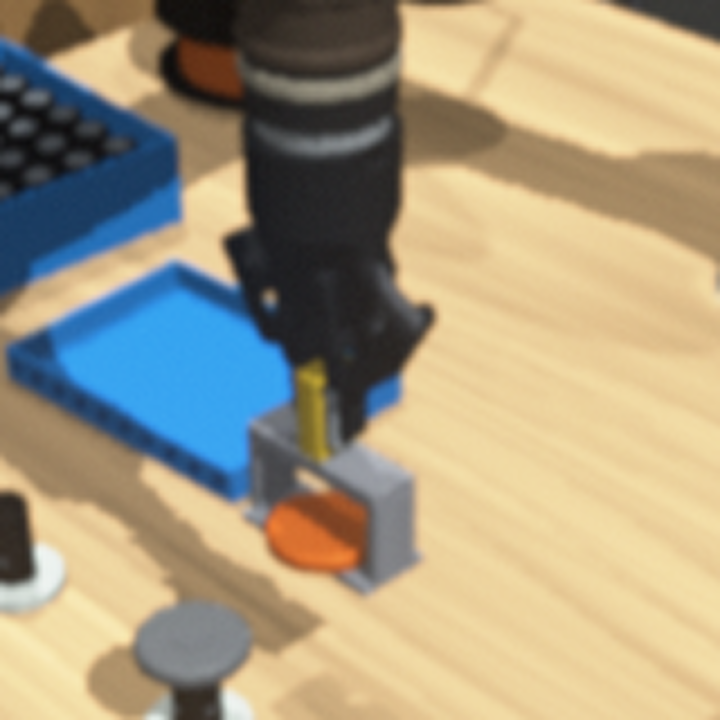

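The cap is still seated on the prongs at about (240,178). Next leg.

```bash

python3 -m inch '[{"delta_pos":[0,0.01,-0.019],"rotation":[0,0,0],"claw":5},{"delta_pos":[0,0.034,-0.065],"rotation":[0,0,0],"claw":5},{"delta_pos":[0,0.067,-0.131],"rotation":[-0.002,0,0],"claw":5},{"delta_pos":[0,0.106,-0.206],"rotation":[-0.004,0,0],"claw":5},{"delta_pos":[0,0.149,-0.29],"rotation":[-0.006,0,0],"claw":5},{"delta_pos":[0,0.192,-0.374],"rotation":[-0.008,0,0],"claw":5},{"delta_pos":[0,0.24,-0.467],"rotation":[-0.01,0,0],"claw":5},{"delta_pos":[0,0.288,-0.561],"rotation":[-0.012,0,0],"claw":5},{"delta_pos":[0,0.331,-0.645],"rotation":[-0.014,0,0],"claw":5},{"delta_pos":[0,0.374,-0.729],"rotation":[-0.016,0,0],"claw":5},{"delta_pos":[0,0.413,-0.804],"rotation":[-0.018,0,0],"claw":5},{"delta_pos":[0,0.446,-0.87],"rotation":[-0.02,0,0],"claw":5},{"delta_pos":[0,0.47,-0.916],"rotation":[-0.021,0,0],"claw":5},{"delta_pos":[0,0.48,-0.935],"rotation":[-0.022,0,0],"claw":5}]'
python3 go.py 430.5 -252.5 168 1.614
```

```text
t: 12.03
tcp_pos: [501.9, -114.0, 168.4]
tool_rot: [-1.241, 1.189, 1.241]
contact_force: [0.1, 0.5, -2.0]
opening: 0.175
t 12.03 tcp [ 501.9 -114.   168.4] yaw_z 1.614 j [-0.22  0.11 -0.19  1.27 -0.   -0.27] F [ 0.12  0.46 -1.98] open 0.175
delta [ 0.0027  0.5151 -0.9018] rot [-0.     -0.0001 -0.    ]
```

```bash

python3 -m inch '[{"delta_pos":[0,0.01,-0.018],"rotation":[0,0,0],"claw":5},{"delta_pos":[0,0.036,-0.063],"rotation":[0,0,0],"claw":5},{"delta_pos":[0,0.072,-0.126],"rotation":[0,0,0],"claw":5},{"delta_pos":[0,0.113,-0.199],"rotation":[0,0,0],"claw":5},{"delta_pos":[0,0.16,-0.28],"rotation":[0,0,0],"claw":5},{"delta_pos":[0,0.206,-0.361],"rotation":[0,0,0],"claw":5},{"delta_pos":[0,0.257,-0.451],"rotation":[0,0,0],"claw":5},{"delta_pos":[0,0.309,-0.541],"rotation":[0,0,0],"claw":5},{"delta_pos":[0,0.355,-0.622],"rotation":[0,0,0],"claw":5},{"delta_pos":[0,0.402,-0.703],"rotation":[0,0,0],"claw":5},{"delta_pos":[0,0.443,-0.775],"rotation":[0,0,0],"claw":5},{"delta_pos":[0,0.479,-0.839],"rotation":[0,0,0],"claw":5},{"delta_pos":[0,0.505,-0.884],"rotation":[0,0,0],"claw":5},{"delta_pos":[0,0.515,-0.902],"rotation":[0,0,0],"claw":5},{"delta_pos":[0,0.515,-0.902],"rotation":[0,0,0],"claw":5}]'
python3 go.py 430.5 -252.5 73.4 1.614
python3 - <<'E'
from fit import *
save(grab_frame("scene"),"s9",(130,20,290,180),4.5)
E
```

```text
t: 13.28
tcp_pos: [431.1, -252.1, 168.3]
tool_rot: [-1.241, 1.188, 1.241]
contact_force: [0.9, 0.6, -2.1]
opening: 0.172
t 13.28 tcp [ 431.1 -252.1  168.3] yaw_z 1.614 j [-0.53  0.09 -0.22  1.26  0.   -0.57] F [ 0.92  0.59 -2.12] open 0.172
delta [ 0.6325  0.004  -0.0028] rot [ 0.  0. -0.]
```

View pics/s9.png

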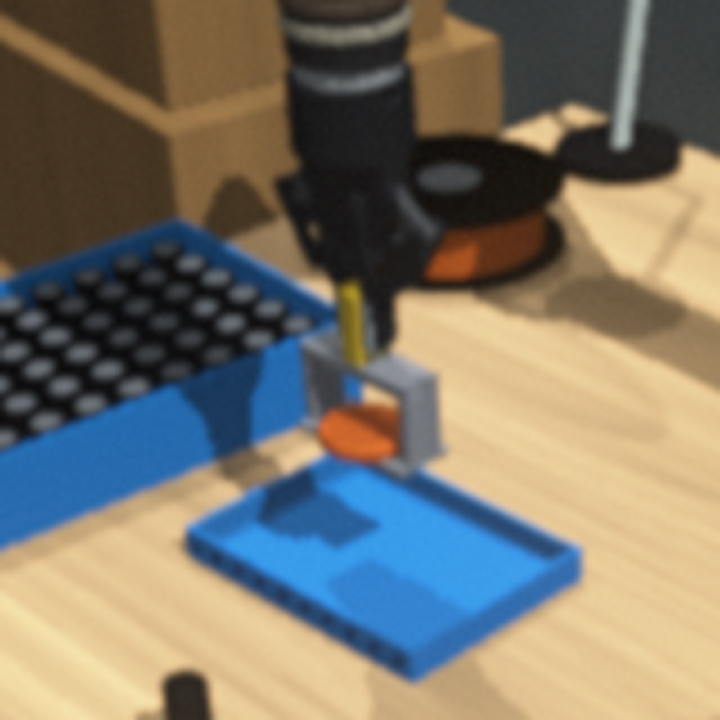

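```bash

python3 -m inch '[{"delta_pos":[0.02,0,0],"rotation":[0,0,0],"claw":5},{"delta_pos":[0.06,0,0],"rotation":[0,0,0],"claw":5},{"delta_pos":[0.11,0,0],"rotation":[0,0,0],"claw":5},{"delta_pos":[0.17,0,0],"rotation":[0,0,0],"claw":5},{"delta_pos":[0.23,0,0],"rotation":[0,0,0],"claw":5},{"delta_pos":[0.29,0,0],"rotation":[0,0,0],"claw":5},{"delta_pos":[0.35,0,0],"rotation":[0,0,0],"claw":5},{"delta_pos":[0.41,0,0],"rotation":[0,0,0],"claw":5},{"delta_pos":[0.45,0,0],"rotation":[0,0,0],"claw":5},{"delta_pos":[0.48,0,0],"rotation":[0,0,0],"claw":5},{"delta_pos":[0.5,0,0],"rotation":[0,0,0],"claw":5},{"delta_pos":[0.51,0,0],"rotation":[0,0,0],"claw":5},{"delta_pos":[0.51,0,0],"rotation":[0,0,0],"claw":5}]'
python3 go.py 430.5 -252.5 73.4 1.614
python3 - <<'E'
from fit import *
save(grab_frame("scene"),"s10",(150,40,290,180),5)
E
python3 pf.py 0.043
```

```text
t: 14.42
tcp_pos: [431.4, -251.5, 91.7]
tool_rot: [-1.242, 1.188, 1.242]
contact_force: [0.2, 0.8, -2.3]
opening: 0.182
t 14.42 tcp [ 431.4 -251.5   91.7] yaw_z 1.615 j [-0.53  0.12 -0.36  1.1   0.   -0.57] F [ 0.24  0.84 -2.25] open 0.182
delta [ 0.1218  0.0061 -0.0064] rot [ 0.0005  0.     -0.    ]
[ 431.5 -251.6   92. ]
expected cost 212.5784390618993 z 22.588370938911396
[ 4.31086e+02 -2.49392e+02  5.40000e-02] 203.63946174548255
```

View pics/s10.png

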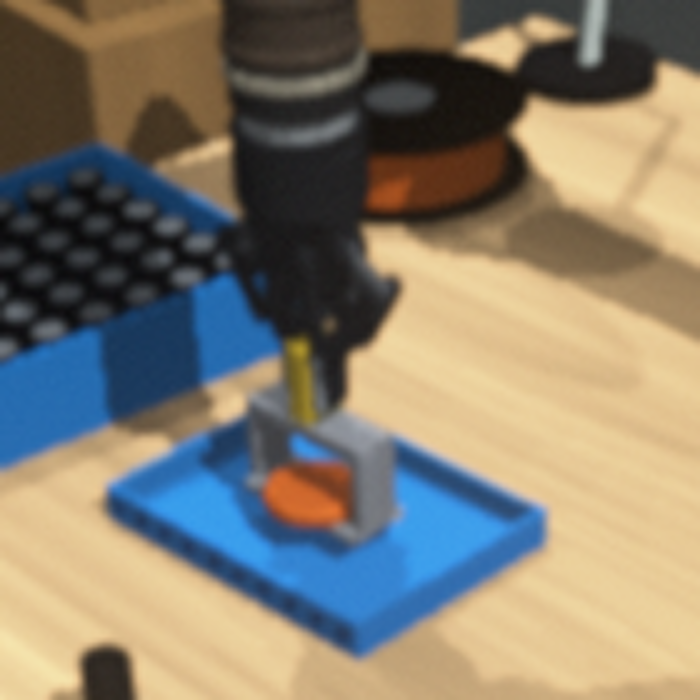

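The puller and cap are over the tray floor, with the cap at about (212,139). I lower the last 18 mm slowly.

```bash

python3 -m inch '[{"delta_pos":[0.01,0,0],"rotation":[0,0,0],"claw":5},{"delta_pos":[0.02,0,0],"rotation":[0,0,0],"claw":5},{"delta_pos":[0.03,0,0],"rotation":[0,0,0],"claw":5},{"delta_pos":[0.04,0,0],"rotation":[0,0,0],"claw":5},{"delta_pos":[0.05,0,0],"rotation":[0,0,0],"claw":5},{"delta_pos":[0.06,0,0],"rotation":[0,0,0],"claw":5},{"delta_pos":[0.07,0,0],"rotation":[0,0,0],"claw":5},{"delta_pos":[0.08,0,0],"rotation":[0,0,0],"claw":5},{"delta_pos":[0.09,0,0],"rotation":[0,0,0],"claw":5},{"delta_pos":[0.1,0,0],"rotation":[0,0,0],"claw":5},{"delta_pos":[0.11,0,0],"rotation":[0,0,0],"claw":5},{"delta_pos":[0.115,0,0],"rotation":[0,0,0],"claw":5},{"delta_pos":[0.115,0,0],"rotation":[0,0,0],"claw":5},{"delta_pos":[0.115,0,0],"rotation":[0,0,0],"claw":5}]' 60
python3 go.py 430.5 -252.5 73.4 1.614
```

```text
t: 15.73
tcp_pos: [431.4, -251.5, 74.5]
tool_rot: [-1.242, 1.188, 1.242]
contact_force: [0.8, -1.1, -1.4]
opening: 0.174
t 15.73 tcp [ 431.4 -251.5   74.5] yaw_z 1.615 j [-0.53  0.13 -0.39  1.06 -0.   -0.57] F [ 0.83 -1.08 -1.37] open 0.174
delta [ 0.0075  0.0062 -0.0065] rot [ 0.0005  0.     -0.    ]
```

```bash

python3 -m inch '[{"delta_pos":[0.005,0,0],"rotation":[0,0,0],"claw":5},{"delta_pos":[0.01,0,0],"rotation":[0,0,0],"claw":5},{"delta_pos":[0.012,0,0],"rotation":[0,0,0],"claw":5},{"delta_pos":[0.012,0,0],"rotation":[0,0,0],"claw":5}]' 
python3 -m inch '[{"delta_pos":[0,0,0],"rotation":[0,0,0],"claw":5},{"delta_pos":[0,0,0],"rotation":[0,0,0],"claw":5}]' 
python3 - <<'E'
from fit import *
save(grab_frame("scene"),"s11",(150,40,290,180),5)
E
```

```text
t: 16.07
tcp_pos: [431.6, -251.7, 73.4]
tool_rot: [-1.242, 1.188, 1.241]
contact_force: [-1.1, 0.0, 4.0]
opening: 0.171
t: 16.23
tcp_pos: [431.6, -251.7, 73.4]
tool_rot: [-1.242, 1.188, 1.241]
contact_force: [-1.2, -0.4, 5.3]
opening: 0.175
```

View pics/s11.png

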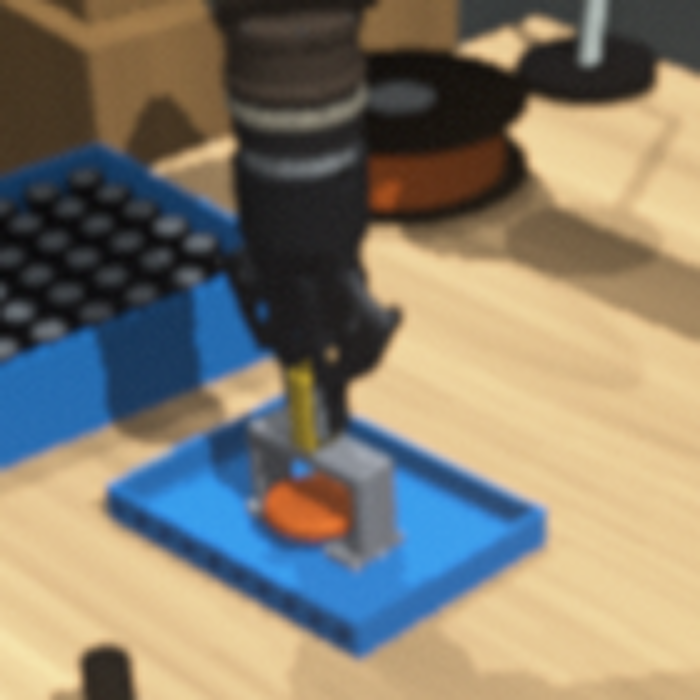

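The contact force reads +5 N up, so the puller is on the floor. I release it and lift straight up.

```bash

python3 -m inch '[{"delta_pos":[0,0,0],"rotation":[0,0,0],"claw":20},{"delta_pos":[0,0,0],"rotation":[0,0,0],"claw":25},{"delta_pos":[0,0,0],"rotation":[0,0,0],"claw":30},{"delta_pos":[0,0,0],"rotation":[0,0,0],"claw":40},{"delta_pos":[0,0,0],"rotation":[0,0,0],"claw":45},{"delta_pos":[0,0,0],"rotation":[0,0,0],"claw":45},{"delta_pos":[0,0,0],"rotation":[0,0,0],"claw":45},{"delta_pos":[0,0,0],"rotation":[0,0,0],"claw":45}]' 20
python3 go.py 430.5 -252.5 73.4 1.614
```

```text
t: 16.95
tcp_pos: [431.4, -251.5, 72.7]
tool_rot: [-1.242, 1.188, 1.242]
contact_force: [-0.7, -0.3, 0.4]
opening: 0.528
t 16.95 tcp [ 431.4 -251.5   72.7] yaw_z 1.615 j [-0.53  0.13 -0.39  1.05  0.   -0.57] F [-0.68 -0.26  0.42] open 0.528
delta [-0.0046  0.0063 -0.0066] rot [ 0.0005  0.     -0.    ]
```

```bash

python3 -m inch '[{"delta_pos":[-0.05,0,0],"rotation":[0,0,0],"claw":45},{"delta_pos":[-0.1,0,0],"rotation":[0,0,0],"claw":45},{"delta_pos":[-0.2,0,0],"rotation":[0,0,0],"claw":45},{"delta_pos":[-0.3,0,0],"rotation":[0,0,0],"claw":45},{"delta_pos":[-0.45,0,0],"rotation":[0,0,0],"claw":45},{"delta_pos":[-0.6,0,0],"rotation":[0,0,0],"claw":45},{"delta_pos":[-0.8,0,0],"rotation":[0,0,0],"claw":45},{"delta_pos":[-0.95,0,0],"rotation":[0,0,0],"claw":45},{"delta_pos":[-0.95,0,0],"rotation":[0,0,0],"claw":45},{"delta_pos":[-0.95,0,0],"rotation":[0,0,0],"claw":45},{"delta_pos":[-0.95,0,0],"rotation":[0,0,0],"claw":45},{"delta_pos":[-0.95,0,0],"rotation":[0,0,0],"claw":45}]'
python3 - <<'E'
from fit import *
f=grab_frame("scene"); save(f,"s12",(140,60,300,220),4.5)
b=pick("scene","puller",proj(f,[431,-252,50]))
dark=(f["color"].max(2)<75)
for cam in ("scene",):
    print([ (d["centre"],round(d["confidence"],2)) for d in models.look_for(cam,"orange_cap")],[ (d["centre"],round(d["confidence"],2)) for d in models.look_for(cam,"grey_cap")])
if b is not None: print("puller",fit([(f,b)],PUL(15),(431,-252,.04),4))
c=pick("scene","orange_cap",proj(f,[431,-252,22]))
if c is not None: print("cap sees",c.sum())
E
```

```text
t: 17.95
tcp_pos: [430.9, -251.2, 214.4]
tool_rot: [-1.24, 1.188, 1.243]
contact_force: [0.3, 0.8, 0.3]
opening: 0.523
[([212.9, 139.8], 0.63), ([318.8, 269.6], 0.58), ([231.3, 271.1], 0.51)] [([215.1, 204.1], 0.56)]
puller (array([ 4.31038849e+02, -2.49648474e+02,  2.87368396e-02]), np.float64(144.12572087658594))
cap sees 197.0
```

View pics/s12.png

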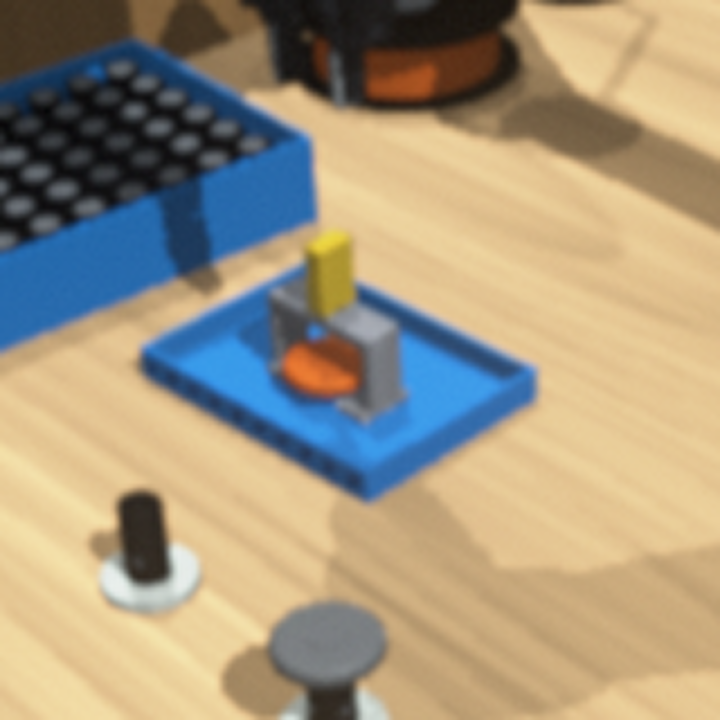

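The puller stands upright in the middle of the tray at about (213,130), with the cap in its slot at (213,140). The gripper is clear, and the grey cap is still in its tube.

```bash
python3 -c "
from plant import job; print(job.hand_in())"
```

```text
the job is handed in; nothing more can be done
None
```

I gripped the larger puller by its yellow grip and slid its prongs under the 64 mm orange cap. The cap came straight up off its tube, and I carried it to the blue tray. There I lowered both to the floor, released the puller and backed the gripper about 140 mm straight up. I then handed the job in at about 18 s of the 58 s limit; it gives no verdict.

**Last checks:**
- **Puller:** the last picture shows it upright. A scene-camera fit puts it at about (431, -250) mm, against a tray centre of about (430.5, -252.5) mm.
- **Orange cap:** the picture shows it inside the puller's slot in the tray. I did not measure its exact height or whether it was still moving.
- **Grey cap:** it still sits in its tube, and the network's centre for it moved only about 2 px, which is within that network's noise. I did not fit its position in mm.
- **Gripper:** clear of everything, with the contact force back to near zero after release.

**Disagreements:** the two cameras differed by about 2 mm on the cap's y and on the puller's y. The puller fits in the scene camera were loose once the gripper hid part of it, and the final fit, with the puller in the clear, was also loose. Both were within the clearances.

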